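# Scan the gauging fixture and hold its sprung cover at the index tab

### The job

Book the gauging fixture in: take the cordless scanner off its round pad, aim it at the barcode label on the fixture's cover and keep it steady there for a second, then stand it back upright in the middle of its pad. Then lift the spring-closed cover by its handle until its pointer is level with the mark on the index tab of the quadrant beside it, and hold it there steadily for the setter: the program finishes with you still holding the cover at the tab. Do not lift it more than another tab's width past the tab, where the interlock trips, leave the tab as it is set, and do not disturb the other things on the bench.

Things in the scene. Friction and masses are not known exactly. Their poses are not given: they have to be found in the camera images.
- fixture: Gauging fixture fixed to the bench: aluminium base plate 270 x 345 x 20 mm with a grey box (210 x 242 mm, rim 82 mm above the bench) under a hinged cover. Origin: on the bench under the middle of the box; its x axis points from the handle side to the hinge side, z up. Label on the cover's right (-y) part, quadrant on the left (+y).
- cover (a joint): Opening angle of the cover in rad: 0 shut (level), grows as the handle side rises, stop at 1.25. The hinge is along the fixture's y axis. A torsion spring and the cover's weight (0.42 kg, varies by a fifth or so) shut it: about 5 N upward at the handle starts it; at 0.7 rad it takes about 7.5 N along the path of the handle, or about 12 N straight up, and at 0.85 rad up to 17 N straight up; it snaps shut if let go.
- hinge (a point): Point on the cover's hinge axis, mid-width, 105 mm behind the fixture's origin and 88 mm above the bench; its axes turn with the cover.
- handle (a point): Middle of the cover's handle: a black round bar 12 mm thick, 100 mm long between two posts, parallel to the hinge; shut, it is 190 mm ahead of the hinge axis and 39 mm above it (127 mm above the bench, the gap under the bar is 29 mm). Axes turn with the cover, x towards the hinge, y along the bar.
- label (a point): Centre of the white barcode label, 50 mm (fixture x) by 34 mm (y), lying flat on top of the cover's right side, 93 mm above the bench when shut; its z axis is square to the label, upward.
- pointer (a point): Tip of the pointer on the cover's left edge, 150 mm from the hinge axis. It rises along the quadrant as the cover opens.
- tab_mark (a point): Line in the middle of the index tab, a dark steel block 21 mm tall clamped on the quadrant (upright engraved steel arc left of the cover), 150 mm from the hinge axis. With the cover opened to the tab's angle the pointer tip is at this point. Its x axis points to the hinge axis, z along the arc, upward.
- tab (a joint): Angle at which the index tab is clamped, in rad, measured like the cover's angle (between 0.45 and 0.85, different each time). The cover must be held at this angle.
- pad: Fixed round flat charging pad of the scanner, 130 mm across, 8 mm thick, on the bench to the robot's right; origin at the middle of its underside.
- scanner: Cordless presentation scanner, 0.19 kg (varies), standing on a round foot 72 mm across. Stem 30 x 28 mm, head on top, about 157 mm tall overall. Origin: centre of the underside of the foot; z up, x towards where it looks.
- scanner_head (a point): Centre of the scanner's head, where to grip it: 8 mm ahead of the foot's centre and 118 mm above its underside. The head is a block 46 mm wide (scanner y, flat upright sides), 74 mm long and 36 mm thick, its long axis pitched 40 degrees nose down; its top rear edge is 38 mm above this point.
- scan_window: Reading window on the head's front, 37 mm from the head's centre: 28 mm ahead (scanner x) and 24 mm lower. Its x axis is the line of sight, 40 degrees below level when the scanner is upright (y the same as the scanner's). It reads a label 100 to 260 mm away along this line, with the line passing within 15 mm of the label's centre and no more than 66 degrees off square to the label: held upright, looking down at it, is fine.
- bush: Turned steel bush, 30 mm across and high, loose on the right flange of the fixture's base plate; to be left alone.
- master_ring: Steel setting ring, 64 mm across, 22 mm high, lying on the bench; to be left alone.
- spare_gauge: Digital indicator, black, lying on its back, 135 mm long, 17 mm high; to be left alone.
- screwdriver: Screwdriver lying on the left of the bench; to be left alone.
- wrench: Wrench lying on the left of the bench; to be left alone.
- oil: White oil bottle 56 mm across, 150 mm tall, at the back left; to be left alone.
- pin_jar: Clear jar with a metal lid, 60 mm across, 65 mm tall, on the left; to be left alone.
Not all that is in view belongs to the job. Of the things that look like the pad, take the one that is farthest from the robot's base at the start.

How it is judged (in metres and radians):
On the way, in this order (a step that is already met when the one before it is completed fails the run):
1. the scanner, held in the fingers, is aimed at the barcode label from 100 to 260 mm away and kept steady for 0.8 s (x of label in the frame of scan_window between 0.1 and 0.26 m and y of label in the frame of scan_window between -0.015 and 0.015 m and z of label in the frame of scan_window between -0.015 and 0.015 m and angle between the x axis of scan_window and the z axis of label, either way round below 1.15 rad and linear speed of scanner below 0.03 m/s and angular speed of scanner below 0.3 rad/s and contact force between the fingers and scanner above 1 N and value of joint cover below 0.05 rad), for 0.8 s.
2. the scanner stands upright on its pad, let go (horizontal distance between scanner and pad below 0.035 m and z of scanner in the frame of pad below 0.012 m and angle between scanner's own z axis and vertical below 0.1 rad and linear speed of scanner below 0.02 m/s and contact force between the fingers and scanner below 0.05 N), for 0.3 s.
At the end, for the whole second after the job is handed in: The robot's fingers hold the cover, still, with its pointer within the 21 mm tab (within 10.5 mm of its mark, about 4 degrees); the scanner stands upright, at rest and let go, its foot's centre within 35 mm of the pad's centre (all of step 2 and z of pointer in the frame of tab_mark between -0.0105 and 0.0105 m and velocity of joint cover between -0.05 and 0.05 rad/s and contact force between the fingers and cover above 1.5 N); the arm keeps its last pose, push and grip.
It fails at once if the cover is lifted more than 31 mm (one more tab's width beyond the tab's edge) past the tab's mark, tripping the interlock (z of pointer in the frame of tab_mark above 0.031 m).
It fails at once if the index tab is shifted by more than 8 mm relative to where it was set (distance of tab_mark from where it was at the start of the episode above 0.008 m).
It fails at once if another thing on the bench is disturbed by more than 30 mm (distance of any of bush, master_ring, spare_gauge, screwdriver, wrench, oil, pin_jar from where it was at the start of the episode above 0.03 m).
It also fails if it takes over 61 s, if anything falls off the work surface, if the arm or the gripper's body presses on something with over 40 N, if the wrist force passes 120 N, or if a joint passes its speed limit or range.

### The arm

A 7-joint arm with a two-finger parallel gripper is mounted at the origin on the work surface. World frame = base frame: x ahead of the robot, y to its left, z up, the work surface at z = 0. Lengths are in mm, angles in rad, forces in N, time in s.
With the tool pointing down it reaches from about 400 to 850 mm from the base axis. Payload 4.5 kg.
Tool frame: the origin (TCP) lies between the finger pads; the fingertips stand 19 mm ahead of it and the grasp point (between the pads) is the TCP; z points along the fingers, y is the line along which they close (so a half turn about z gives the same grasp; the last joint's range is limited). The gripper opens to 85 mm and grips with 20 to 120 N. Pads are 22 mm wide; open, the fingers measure 114 mm over their backs; the gripper's body (76 mm by 85 mm) begins 54 mm behind the grasp point. The pads swing forward as they close: fully open they stand 13 mm farther back than shut.
Start: joints at [-1.286, 0.689, -0.195, 1.565, 0.157, 0.902, -0.215], TCP at [155.09, 605.474, 250.317] pointing down, gripper open.
Joint ranges: [-3.01, 3.01], [-0.46, 2.08], [-1.47, 1.51], [0.13, 2.56], [-1, 4.14], [0.04, 2.09], [-2.66, 2.66]. Speed limits (rad/s): [2.57, 2.57, 3.14, 3.14, 3.14, 3.14, 3.14].

### API

Orientations are given as a unit quaternion [x, y, z, w].
In Python, from station import bot gives the robot as it stands. The module is installed in compiled form; this text tells all that it offers.
- The arm moves only by the tool step_arm, never from a script. Its argument "series" is text: rows parted by semicolons, each of 7 numbers parted by spaces: the gripper command: -1 is shut, 1 is fully open, values between are in proportion, then the shift along the tool's x, y, z in mm, then the turn, a rotation vector about the tool's x, y, z in degrees. In form: grip dx dy dz wx wy wz; .... A call has exactly 8 rows; each row shifts and turns the commanded pose from where the row before left it, along the tool's axes as they then stand; what a row does not reach is not made up. A row lasts 1/10 s, in which the tool goes at most 50 mm and 8.59 degrees, less where a joint would pass 70% of its speed; a pose out of reach is approached as far as the arm can. A call with a gripper value outside its range is refused whole. The fingers move at their own pace and stop on an object; the grip force is fixed at half the most. Time passes only in rows, so rows that do not move let the fingers close, or fill a call up. It gives the time, the measured TCP pose, the force, the opening and the grip force at its end, in the units of the state.
- bot.get_state(): the state, without advancing time (a new reading comes with each control period).
- bot.read_camera(name): name is "side" or "top"; returns the picture (400x640x3 uint8, red, green, blue); there is no depth.
- bot.camera_params(name): a dict with "intrinsics" (3x3 intrinsics, pixels), "R" (3x3) and "t" (3): a world point X has camera coordinates R X + t. Camera axes: x right, y down, z forward; pixel columns grow to the right and rows downward; lengths in mm; the calibration is good to about 2 mm. A picture is of the moment at which its call begins. camera_params takes no time and is no camera call.
- bot.hand_in(): hands the job in; it is judged then, once.
The state is a dict: "time": time; "joint_pos": joint angles; "dq": joint speeds; "joint_efforts": joint torques, N m; "tool_pos": TCP position; "ee_rot": TCP orientation; "force": force on the tool from outside, world axes, zero at the start; "moment": the same for the moment, N m; "width": opening from 0.0 (shut) to 1.0 (fully open); "finger_force": force on a finger pad.
Only numpy, scipy, OpenCV 4.12 (cv2) and the standard library are available. Lean on these libraries where they do the work, as an engineer would, in place of code of your own. Each camera call takes 0.05 s, during which the arm holds its last target. There are 200 camera calls.

## Working session

There is one attempt and no reset: what is moved stays moved. The work goes in short steps, Python scripts to look and compute and a tool call to move; the robot and the scene stay as the last step left them, time stands still between calls to the robot, and variables do not carry over. Pictures are saved under pics/ and viewed, at most 10 in all, crops included, and the job is handed in when it is done.

Besides the shell and the picture viewer there is one more tool, called after "Request:" as a command line: name --argument value ..., lists and objects as JSON in quotes. step_arm: Moves the arm, as the interface text tells. Its arguments: {"type":"object","properties":{"series":{"type":"string"}},"required":["series"]}

```bash
mkdir -p pics; python3 - <<'E'
from station import bot
import cv2
for n in ("top","side"):
    im=bot.read_camera(n); cv2.imwrite(f"pics/{n}0.png",im[:,:,::-1])
    p=bot.camera_params(n); print(n,p)
print(bot.get_state())
E
```

```text
top {'intrinsics': array([[461.87724237,   0.        , 318.59855423],
       [  0.        , 461.87724237, 195.51633904],
       [  0.        ,   0.        ,   1.        ]]), 'R': array([[ 0.00774534, -0.99972728, -0.02203136],
       [-0.98510849, -0.00384406, -0.17189089],
       [ 0.17175932,  0.02303463, -0.98486961]]), 't': array([  19.88218379,  511.78260131, 1530.22450046])}
side {'intrinsics': array([[425.52352132,   0.        , 314.93823497],
       [  0.        , 425.52352132, 202.54551328],
       [  0.        ,   0.        ,   1.        ]]), 'R': array([[ 0.93165629, -0.36301745,  0.0153261 ],
       [-0.21720506, -0.59026248, -0.77743949],
       [ 0.29127053,  0.72097748, -0.62877098]]), 't': array([-455.92394008,  204.72616306, 1014.83977897])}
{'time': 0.1, 'joint_pos': array([-1.28615766,  0.68991064, -0.19453348,  1.56624036,  0.15731107,
        0.90252483, -0.21507921]), 'dq': array([ 0.00022484, -0.00076285,  0.00190838, -0.00288488,  0.00175101,
       -0.00050495, -0.00161023]), 'joint_efforts': array([-3.88143715e-03, -5.40608203e+01, -1.27191257e+00, -1.58987099e+01,
        9.27150686e-03,  4.41215219e-03,  2.08987251e-05]), 'tool_pos': array([155.03478104, 604.8888614 , 249.55791455]), 'ee_rot': array([ 1.25034008e-01,  9.92152097e-01, -8.43868671e-04, -4.28642100e-05]), 'force': array([ 0.20642852, -0.04353252,  0.17583307]), 'moment': array([0.0230054 , 0.02217366, 0.02888147]), 'finger_force': 0.0, 'width': 0.9991178881501116}
```

View pics/top0.png

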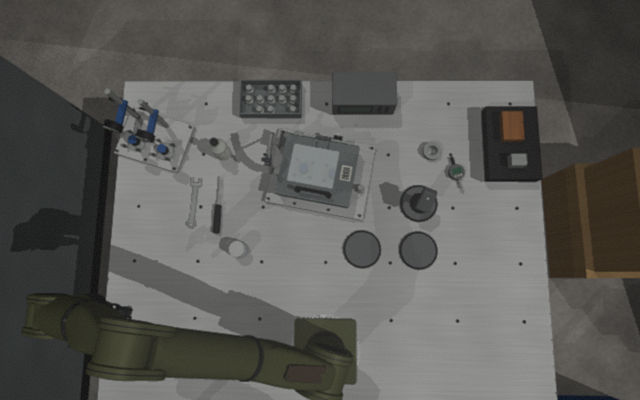

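View pics/side0.png

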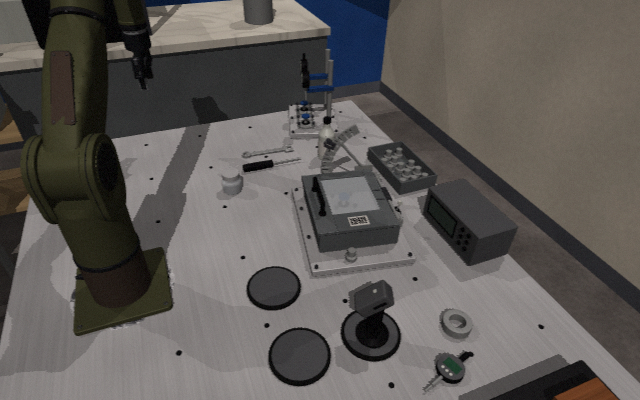

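Three discs look like the pad in the top view: (362,249), (418,250), and (419,203) with the scanner on it. The base is at about (325,350), so (419,203) is the farthest and fits. I'll check it in enlarged crops.

```bash
python3 - <<'E'
import cv2
t=cv2.imread("pics/top0.png");s=cv2.imread("pics/side0.png")
cv2.imwrite("pics/topc.png",cv2.resize(t[120:270,250:450],None,fx=4,fy=4,interpolation=cv2.INTER_CUBIC))
cv2.imwrite("pics/sidec.png",cv2.resize(s[120:370,280:420],None,fx=2.4*1,fy=2.4,interpolation=cv2.INTER_CUBIC))
cv2.imwrite("pics/sidec.png",cv2.resize(s[115:265,285:425],None,fx=4,fy=4,interpolation=cv2.INTER_CUBIC))
cv2.imwrite("pics/sides.png",cv2.resize(s[270:370,325:420],None,fx=6,fy=6,interpolation=cv2.INTER_CUBIC))
E
```

```text
(no output)
```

View pics/topc.png

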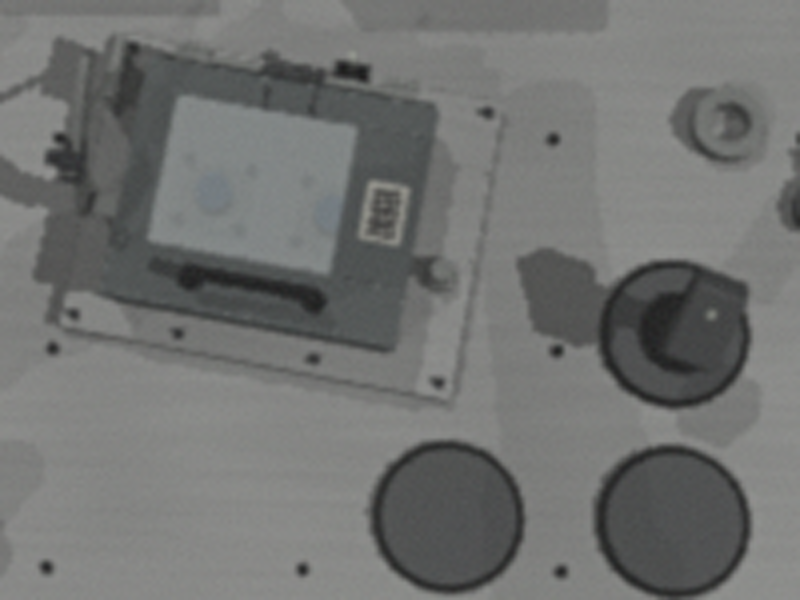

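View pics/sidec.png

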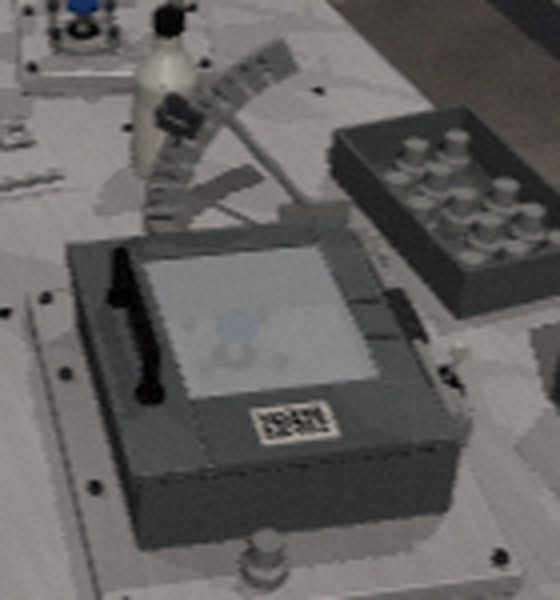

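View pics/sides.png

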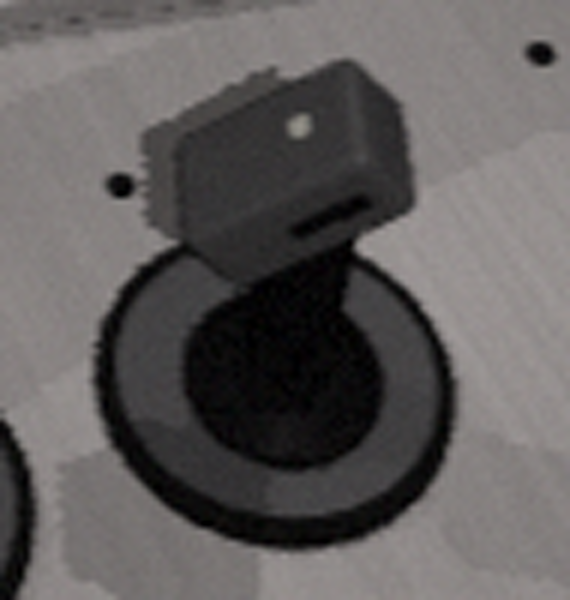

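The crops confirm it: the scanner stands on the disc at top (419,203). The label is at top (346,173) and side (359,221), the handle at top (297,189)–(329,195), and the tab at top (266,159) and side (330,144).

```bash
cat > h.py <<'E'
import numpy as np, cv2
from scipy.spatial.transform import Rotation as Ro
from scipy.optimize import least_squares
from station import bot
P={n:bot.camera_params(n) for n in("top","side")}
def proj(n,X):
    p=P[n]; c=np.atleast_2d(X)@p["R"].T+p["t"]; q=c@p["intrinsics"].T; return q[:,:2]/q[:,2:]
def plane(n,uv,z):
    p=P[n]; d=p["R"].T@np.linalg.solve(p["intrinsics"],[*uv,1]); o=-p["R"].T@p["t"]; return o+d*(z-o[2])/d[2]
def tri(a,b):
    f=lambda X:np.r_[proj("top",X)[0]-a,proj("side",X)[0]-b]
    r=least_squares(f,[500,0,50]); return r.x,r.fun
T=lambda u,v:np.array([250+u/4,120+v/4]); S=lambda u,v:np.array([285+u/4,115+v/4]); S2=lambda u,v:np.array([325+u/6,270+v/6])
E
python3 - <<'E'
from h import *
np.set_printoptions(precision=1,suppress=True)
print("pad",plane("top",T(675,333),6),plane("side",S2(275,365),8))
print("label",plane("top",T(384,213),93),plane("side",S(296,423),93))
h1=plane("top",T(190,277),127);h2=plane("top",T(315,300),127)
print("handle",h1,h2,plane("side",S(120,262),130),plane("side",S(150,390),130))
c=[plane("top",T(*q),20) for q in((452,402),(502,112),(115,38),(50,322))]
print("plate",*c,[np.linalg.norm(c[i]-c[i-1]) for i in range(4)])
# fixture pose fit: plate 270x345 maybe offset; yaw
e=(c[1]-c[0])+(c[2]-c[3]); yaw=np.arctan2(e[1],e[0]); print("fix yaw deg",np.degrees(yaw), np.degrees(np.arctan2(*((h1-h2)[[0,1]]*[-1,1]))))
X,r=tri(T(65,158),S(180,115)); print("tab tri",X,r)
# scanner fit by silhouette masks
L=np.array([np.cos(.698),0,-np.sin(.698)]);N=np.array([np.sin(.698),0,np.cos(.698)])
obs={"side":[S2(*q) for q in((180,145),(345,60),(405,110),(410,205),(240,285),(180,240))],"top":[T(*q) for q in((695,265),(748,290),(710,370),(665,357))]}
cn=np.array([a*37*L+b*18*N+np.array([0,c*23,0]) for a in(-1,1) for b in(-1,1) for c in(-1,1)])
pad=plane("top",T(675,333),6)
def res(p):
    R=Ro.from_euler("z",p[2]).as_matrix(); X=(cn+[8,0,126])@R.T+[p[0],p[1],0]; o=[]
    for n in obs:
        hull=cv2.convexHull(proj(n,X).astype(np.float32))
        o+=[cv2.pointPolygonTest(hull,tuple(map(float,q)),True) for q in obs[n]]
        U=np.array(obs[n],np.float32); Hu=cv2.convexHull(U)
        if n=="side": o+=[cv2.pointPolygonTest(Hu,tuple(map(float,q)),True) for q in hull[:,0]]
    return np.r_[np.pad(o,(0,30-len(o)))]
out=[]
for y in np.radians(range(0,360,15)):
    s=least_squares(res,[*pad[:2],y],x_scale=[5,5,.1],diff_step=1e-3); out.append((s.cost,s.x[:2],np.degrees(s.x[2])%360))
for o in sorted(out,key=lambda o:o[0])[:6]:print(o)
E
```

```text
pad [ 492.5 -323.8    6. ] [ 495.6 -318.3    8. ]
label [578.7 -68.9  93. ] [581.2 -67.6  93. ]
handle [517.6  89.5 127. ] [499.1 -11.8 127. ] [520.4  84.7 130. ] [489.3 -45.8 130. ]
plate [ 429.7 -129.3   20. ] [ 686.3 -175.4   20. ] [753.9 167.2  20. ] [497.6 217.8  20. ] [np.float64(353.68348092855985), np.float64(260.7583194205597), np.float64(349.1518930413145), np.float64(261.2038638371628)]
fix yaw deg -10.686001042206767 -10.362012909754084
tab tri [606.1 187.8 168.4] [ 0. -0. -0.  0.]
(np.float64(24.795711489971808), array([ 494.2, -325.4]), np.float64(154.93013265954642))
(np.float64(24.797761091776422), array([ 494.2, -325.4]), np.float64(154.9105120276796))
(np.float64(24.79798138553738), array([ 494.2, -325.4]), np.float64(154.90320049829205))
(np.float64(24.79807591027892), array([ 494.2, -325.4]), np.float64(154.9059169809654))
(np.float64(24.798172429607718), array([ 494.1, -325.4]), np.float64(154.86496905806334))
(np.float64(24.798182092991247), array([ 494.1, -325.4]), np.float64(154.86999271391724))
```

```bash
python3 - <<'E'
from h import *
L=np.array([np.cos(.698),0,-np.sin(.698)]);N=np.array([np.sin(.698),0,np.cos(.698)])
cn=np.array([a*37*L+b*18*N+np.array([0,c*23,0]) for a in(-1,1) for b in(-1,1) for c in(-1,1)])
s=cv2.imread("pics/side0.png");t=cv2.imread("pics/top0.png")
A=[]
for yaw in(155,65,335):
    row=[]
    for n,im,x0,y0,k in(("side",s,325,270,3),("top",t,390,170,5)):
        w=cv2.resize(im[y0:y0+(100 if n=="side" else 60),x0:x0+(95 if n=="side" else 57)],None,fx=k,fy=k,interpolation=cv2.INTER_CUBIC)
        w=cv2.convertScaleAbs(w,alpha=1.8)
        R=Ro.from_euler("z",yaw,degrees=True).as_matrix()
        q=lambda X:tuple(int(v) for v in (proj(n,X@R.T+[494,-324,8])[0]-[x0,y0]+.5)*k)
        for i in range(8):
            for j in(1,2,4):
                if not i&j: cv2.line(w,q(cn[i]+[8,0,118]),q(cn[i|j]+[8,0,118]),(0,255,0),1)
        cv2.circle(w,q(np.array([36,0,94.])),4,(0,0,255),-1)
        row.append(cv2.resize(w,(266,280)))
    A.append(np.vstack(row))
cv2.imwrite("pics/ov.png",np.hstack(A))
E
```

```text
(no output)
```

View pics/ov.png

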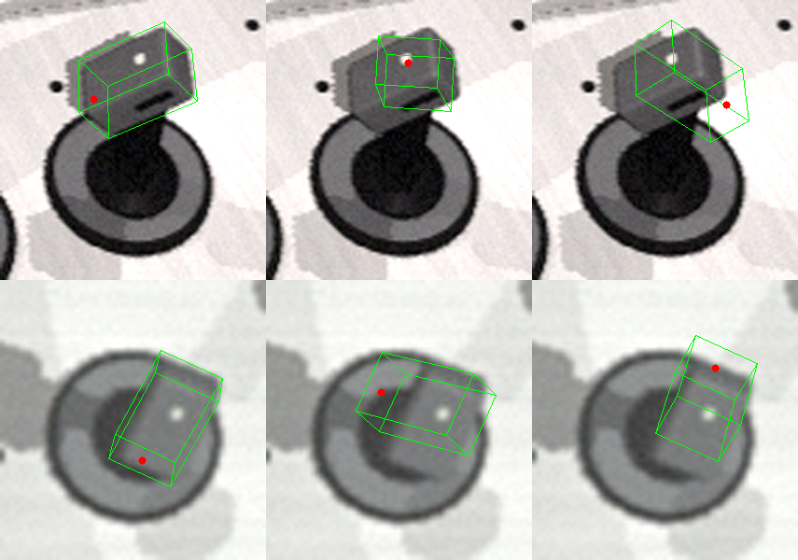

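The 155° wireframe (left column) fits in both views: the scanner is at (494,-324) on the pad and looks toward azimuth 155°. Fixture, label and tab positions agree with the given sizes, with a tab radius of about 146 mm against 150 mm.

```bash
cat >> h.py <<'E'
def down(phi):
    p=np.radians(phi); y=np.array([np.cos(p),np.sin(p),0]); z=np.array([0,0,-1.]); return Ro.from_matrix(np.c_[np.cross(y,z),y,z])
def plan(pos,R,n,grip,start=None):
    s=bot.get_state(); p0,R0=start or (s["tool_pos"],Ro.from_quat(s["ee_rot"]))
    w=(R0.inv()*R).as_rotvec(); out=[]
    for i in range(n):
        Ri=R0*Ro.from_rotvec(w*i/n); d=Ri.inv().apply((np.array(pos)-p0)/n)
        out.append(" ".join(f"{v:.1f}" for v in [grip,*d,*np.degrees(w/n)]))
    print("; ".join(out) if np.abs(w).max()>1e-3 and 1 else out[0]); return np.array(pos,float),R
E
python3 - <<'E'
from h import *
a=plan([590,150,270],down(68),16,1)
b=plan([487,-321,240],down(65),16,1,a)
E
```

```text
1.0 -33.4 -20.8 -1.2 -0.0 0.0 0.5; 1.0 -33.6 -20.5 -1.2 -0.0 0.0 0.5; 1.0 -33.7 -20.2 -1.2 -0.0 0.0 0.5; 1.0 -33.9 -20.0 -1.2 -0.0 0.0 0.5; 1.0 -34.1 -19.7 -1.2 -0.0 0.0 0.5; 1.0 -34.2 -19.4 -1.3 -0.0 0.0 0.5; 1.0 -34.4 -19.1 -1.3 -0.0 0.0 0.5; 1.0 -34.5 -18.8 -1.3 -0.0 0.0 0.5; 1.0 -34.7 -18.5 -1.3 -0.0 0.0 0.5; 1.0 -34.9 -18.2 -1.3 -0.0 0.0 0.5; 1.0 -35.0 -17.9 -1.3 -0.0 0.0 0.5; 1.0 -35.2 -17.7 -1.3 -0.0 0.0 0.5; 1.0 -35.3 -17.4 -1.3 -0.0 0.0 0.5; 1.0 -35.4 -17.1 -1.3 -0.0 0.0 0.5; 1.0 -35.6 -16.8 -1.3 -0.0 0.0 0.5; 1.0 -35.7 -16.5 -1.3 -0.0 0.0 0.5
1.0 -5.1 -29.7 1.9 0.0 0.0 0.2; 1.0 -5.2 -29.7 1.9 0.0 0.0 0.2; 1.0 -5.3 -29.7 1.9 0.0 0.0 0.2; 1.0 -5.4 -29.7 1.9 0.0 0.0 0.2; 1.0 -5.4 -29.6 1.9 0.0 0.0 0.2; 1.0 -5.5 -29.6 1.9 0.0 0.0 0.2; 1.0 -5.6 -29.6 1.9 0.0 0.0 0.2; 1.0 -5.7 -29.6 1.9 0.0 0.0 0.2; 1.0 -5.8 -29.6 1.9 0.0 0.0 0.2; 1.0 -5.9 -29.5 1.9 0.0 0.0 0.2; 1.0 -6.0 -29.5 1.9 0.0 0.0 0.2; 1.0 -6.1 -29.5 1.9 0.0 0.0 0.2; 1.0 -6.2 -29.5 1.9 0.0 0.0 0.2; 1.0 -6.3 -29.5 1.9 0.0 0.0 0.2; 1.0 -6.4 -29.4 1.9 0.0 0.0 0.2; 1.0 -6.5 -29.4 1.9 0.0 0.0 0.2
```

Request:
step_arm --series "1 -33.5 -21 -1 0 0 0; 1 -33.5 -21 -1 0 0 0; 1 -33.5 -21 -1 0 0 0; 1 -33.5 -21 -1 0 0 0; 1 -33.5 -21 -1 0 0 0; 1 -33.5 -21 -1 0 0 0; 1 -33.5 -21 -1 0 0 0; 1 -33.5 -21 -1 0 0 0"

```text
time: 0.9
tool_pos: [373.8, 374.7, 258.1]
ee_rot: [0.125, 0.992, -0.0, -0.0]
force: [1.0, -0.1, -0.3]
width: 1.001
finger_force: 0.0
```

Request:
step_arm --series "1 -33.5 -21 -1 0 0 0; 1 -33.5 -21 -1 0 0 0; 1 -33.5 -21 -1 0 0 0; 1 -33.5 -21 -1 0 0 0; 1 -33.5 -21 -1 0 0 0; 1 -33.5 -21 -1 0 0 0; 1 -33.5 -21 -1 0 0 0; 1 -33.5 -21 -1 0 0 0"

```text
time: 1.7
tool_pos: [591.6, 145.5, 265.9]
ee_rot: [0.125, 0.992, -0.0, -0.0]
force: [1.2, 0.8, -0.1]
width: 0.999
finger_force: 0.0
```

```bash
python3 - <<'E'
from h import *
s=bot.get_state(); print(s["tool_pos"],s["joint_pos"],s["ee_rot"],s["time"])
plan([487,-321,230],Ro.from_quat(s["ee_rot"]),16,1)
E
```

```text
[591.61787262 145.45645935 265.93431409] [-0.17019113  0.6545201  -0.25898527  1.59421361  0.1970344   0.91953456
  0.8219432 ] [ 1.25133477e-01  9.92139805e-01 -1.24975516e-04 -4.52735420e-04] 1.7
1.0 -0.9 -29.9 2.3 0.0 0.0 0.0
```

Request:
step_arm --series "1 -1 -30 2 0 0 0; 1 -1 -30 2 0 0 0; 1 -1 -30 2 0 0 0; 1 -1 -30 2 0 0 0; 1 -1 -30 2 0 0 0; 1 -1 -30 2 0 0 0; 1 -1 -30 2 0 0 0; 1 -1 -30 2 0 0 0"

```text
time: 2.5
tool_pos: [538.5, -88.7, 249.9]
ee_rot: [0.125, 0.992, -0.0, -0.0]
force: [0.5, 0.4, -0.7]
width: 0.998
finger_force: 0.0
```

Request:
step_arm --series "1 -1 -30 2 0 0 0; 1 -1 -30 2 0 0 0; 1 -1 -30 2 0 0 0; 1 -1 -30 2 0 0 0; 1 -1 -30 2 0 0 0; 1 -1 -30 2 0 0 0; 1 -1 -30 2 0 0 5.3; 1 -1 -30 2 0 0 5.3"

```text
time: 3.3
tool_pos: [484.2, -322.4, 233.8]
ee_rot: [0.218, 0.976, 0.0, -0.0]
force: [-0.1, -0.0, 0.1]
width: 0.998
finger_force: 0.0
```

```bash
python3 - <<'E'
from h import *
s=bot.get_state(); print(s["tool_pos"],s["joint_pos"])
plan([487,-320.5,124],down(65),8,1)
p=s["tool_pos"]
for n,x0,y0 in(("side",310,200),("top",350,140)):
    im=bot.read_camera(n)[:,:,::-1]; cv2.imwrite(f"pics/{n}1.png",im)
a=cv2.imread("pics/side1.png")[200:370,310:430];b=cv2.imread("pics/top1.png")[130:250,360:480]
cv2.imwrite("pics/n1.png",np.hstack([cv2.resize(a,(400,566)),cv2.resize(b,(400,400)) if 0 else cv2.resize(cv2.copyMakeBorder(b,0,50,0,0,0),(400,566))]))
print(proj("side",p),proj("top",p))
E
```

```text
[ 484.23249018 -322.39152777  233.78717823] [ 0.6531023   0.65559442 -0.24667674  1.71593279  0.20916318  0.79634856
  1.43997504]
1.0 -0.2 0.4 13.7 0.0 -0.0 -0.0; 1.0 -0.2 0.4 13.7 0.0 -0.0 -0.0; 1.0 -0.2 0.4 13.7 0.0 -0.0 -0.0; 1.0 -0.2 0.4 13.7 0.0 -0.0 -0.0; 1.0 -0.2 0.4 13.7 0.0 -0.0 -0.0; 1.0 -0.2 0.4 13.7 0.0 -0.0 -0.0; 1.0 -0.2 0.4 13.7 0.0 -0.0 -0.0; 1.0 -0.2 0.4 13.7 0.0 -0.0 -0.0
[[378.41825444 261.78236512]] [[433.01221762 194.11110977]]
```

View pics/n1.png

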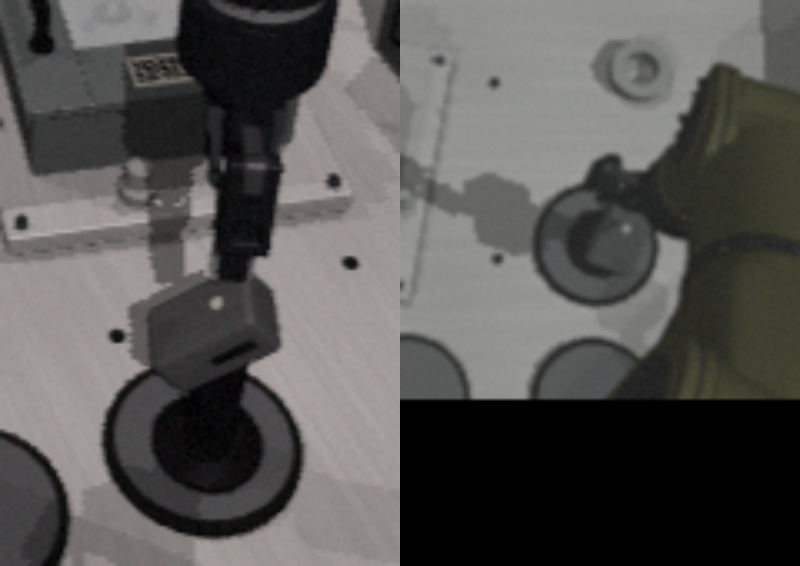

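The fingers are over the head. The grasp line at head height projects to about column 208 of the crop, and the head's middle is at about 213. I'll go down and grip.

Request:
step_arm --series "1 -0.2 0.4 13.7 0 0 0; 1 -0.2 0.4 13.7 0 0 0; 1 -0.2 0.4 13.7 0 0 0; 1 -0.2 0.4 13.7 0 0 0; 1 -0.2 0.4 13.7 0 0 0; 1 -0.2 0.4 13.7 0 0 0; 1 -0.2 0.4 13.7 0 0 0; 1 -0.2 0.4 13.7 0 0 0"

```text
time: 4.2
tool_pos: [487.5, -318.9, 123.6]
ee_rot: [0.216, 0.976, 0.0, -0.0]
force: [-0.3, 1.0, -0.8]
width: 1.0
finger_force: 0.0
```

Request:
step_arm --series "-1 0 0 0 0 0 0; -1 0 0 0 0 0 0; -1 0 0 0 0 0 0; -1 0 0 0 0 0 0; -1 0 0 0 0 0 0; -1 0 0 0 0 0 0; -1 0 0 0 0 0 0; -1 0 0 0 0 0 0"

```text
time: 5.0
tool_pos: [487.6, -319.4, 125.2]
ee_rot: [0.216, 0.976, -0.0, 0.0]
force: [-1.4, -0.2, 6.0]
width: 0.529
finger_force: 62.0
```

```bash
python3 - <<'E'
from h import *
s=bot.get_state(); print(s["tool_pos"],s["joint_pos"],s["force"],s["width"]*85)
lab=np.array([580,-68.3,93]); yaw=130; d=180
u=np.array([np.cos(np.radians(yaw)),np.sin(np.radians(yaw)),0])
c=np.cos(np.radians(40)); si=np.sin(np.radians(40))
head=lab-u*(d*c+28)+[0,0,d*si+24]; print("head target",head)
a=plan([*s["tool_pos"][:2],244],down(65),8,-1)
# keep the grip offset: head est at (486.7,-320.6,126) scanner frame vs TCP
off=np.array([486.7,-320.6,126])-s["tool_pos"]; off=Ro.from_euler("z",-25,degrees=True).apply(off); print(off)
plan(head-off,down(40),16,-1,a)
im=bot.read_camera("side")[:,:,::-1]; cv2.imwrite("pics/side2.png",cv2.resize(im[200:370,310:430],(400,566)))
E
```

```text
[ 487.58224323 -319.42489754  125.21346615] [ 0.61330503  0.80896693 -0.1948586   1.79931601  0.26840316  0.55824395
  1.38360144] [-1.38984614 -0.1866895   6.04510681] 45.00396657656084
head target [ 686.63075084 -195.3775804   232.70176974]
-1.0 -0.0 -0.0 -14.8 -0.0 0.0 0.0
[-1.29620367 -0.69215241  0.78653385]
-1.0 -8.1 12.4 0.8 0.0 0.0 1.6; -1.0 -7.7 12.6 0.8 0.0 0.0 1.6; -1.0 -7.4 12.8 0.8 0.0 0.0 1.6; -1.0 -7.0 13.0 0.8 0.0 0.0 1.6; -1.0 -6.7 13.2 0.8 0.0 0.0 1.6; -1.0 -6.3 13.3 0.8 0.0 0.0 1.6; -1.0 -5.9 13.5 0.8 0.0 0.0 1.6; -1.0 -5.6 13.7 0.8 0.0 0.0 1.6; -1.0 -5.2 13.8 0.8 0.0 0.0 1.6; -1.0 -4.8 13.9 0.8 0.0 0.0 1.6; -1.0 -4.4 14.1 0.8 0.0 0.0 1.6; -1.0 -4.0 14.2 0.8 0.0 0.0 1.6; -1.0 -3.7 14.3 0.8 0.0 0.0 1.6; -1.0 -3.3 14.4 0.8 0.0 0.0 1.6; -1.0 -2.9 14.5 0.8 0.0 0.0 1.6; -1.0 -2.5 14.5 0.8 0.0 0.0 1.6
```

View pics/side2.png

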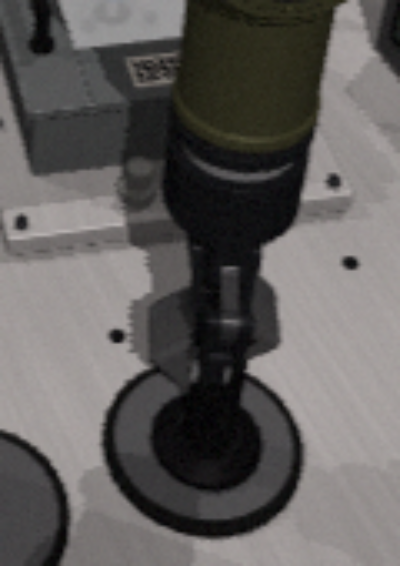

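The head is gripped across its flat sides (45 mm opening against 46 mm), and the scanner still stands upright.

Request:
step_arm --series "-1 0 0 -8 0 0 0; -1 0 0 -16 0 0 0; -1 0 0 -16 0 0 0; -1 0 0 -16 0 0 0; -1 0 0 -16 0 0 0; -1 0 0 -16 0 0 0; -1 0 0 -16 0 0 0; -1 0 0 -14 0 0 0"

```text
time: 5.85
tool_pos: [487.4, -318.5, 243.4]
ee_rot: [0.216, 0.976, 0.0, -0.0]
force: [0.4, 0.8, -2.0]
width: 0.529
finger_force: 61.2
```

Request:
step_arm --series "-1 -8.1 12.4 0.8 0 0 1.6; -1 -7.7 12.6 0.8 0 0 1.6; -1 -7.4 12.8 0.8 0 0 1.6; -1 -7 13 0.8 0 0 1.6; -1 -6.7 13.2 0.8 0 0 1.6; -1 -6.3 13.3 0.8 0 0 1.6; -1 -5.9 13.5 0.8 0 0 1.6; -1 -5.6 13.7 0.8 0 0 1.6"

```text
time: 6.65
tool_pos: [588.1, -255.7, 235.9]
ee_rot: [0.324, 0.946, 0.0, -0.001]
force: [-0.5, 0.1, -1.6]
width: 0.533
finger_force: 61.4
```

Request:
step_arm --series "-1 -5.2 13.8 0.8 0 0 1.6; -1 -4.8 13.9 0.8 0 0 1.6; -1 -4.4 14.1 0.8 0 0 1.6; -1 -4 14.2 0.8 0 0 1.6; -1 -3.7 14.3 0.8 0 0 1.6; -1 -3.3 14.4 0.8 0 0 1.6; -1 -2.9 14.5 0.8 0 0 1.6; -1 -2.5 14.5 0.8 0 0 1.6"

```text
time: 7.45
tool_pos: [688.6, -194.0, 229.3]
ee_rot: [0.427, 0.904, 0.0, -0.001]
force: [-0.6, -0.5, -1.7]
width: 0.533
finger_force: 61.4
```

```bash
python3 - <<'E'
from h import *
s=bot.get_state(); R=Ro.from_quat(s["ee_rot"]); p=s["tool_pos"]
yw=np.degrees(np.arctan2(*R.as_matrix()[:2,1][::-1]))+90
u=np.array([np.cos(np.radians(yw)),np.sin(np.radians(yw)),0]);off=np.array([-1.3,-.7,.8])
w=p+off+u*28-[0,0,24]; x=u*np.cos(.698)-np.array([0,0,np.sin(.698)]); y=np.cross([0,0,1],u); z=np.cross(x,y)
d=np.array([580,-68.3,93])-w; print(p,yw,d@x,d@y,d@z,s["joint_pos"],s["time"])
ims=[]
for n,x0,y0 in(("side",300,130),("top",320,130)):
    im=bot.read_camera(n)[:,:,::-1]; ims.append(cv2.resize(im[y0:y0+140,x0:x0+100],(400,560)))
cv2.imwrite("pics/aim.png",np.hstack(ims))
E
```

```text
[ 688.61472041 -193.95153943  229.29947438] 129.41057741364307 178.2237310375982 2.6959102831657695 1.8829071432373925 [ 0.25195556  0.84057222 -0.08949105  1.27307344  0.07630267  1.03280797
  0.84075852] 7.45
```

View pics/aim.png

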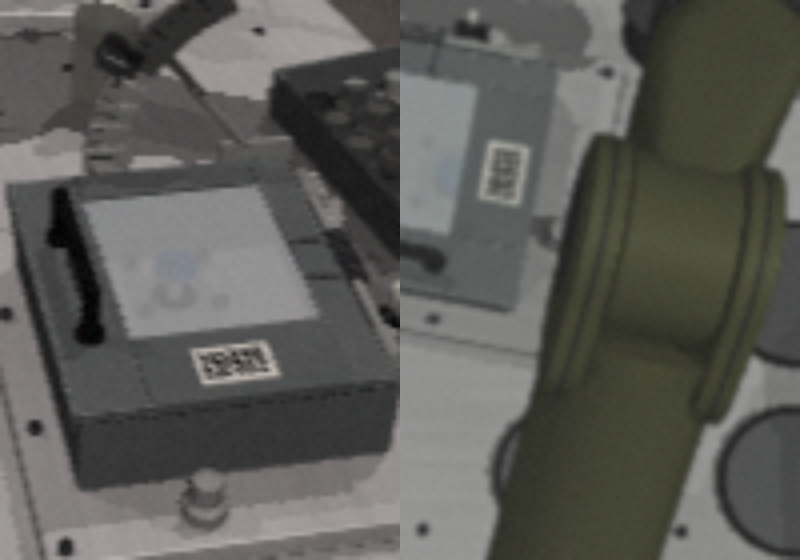

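The label is clear in both views, at side crop (235,362) and top crop (503,172), and the arm isn't in the line of sight. I'll make the small correction and hold still.

Request:
step_arm --series "-1 0 -2.7 -1.5 0 0 0; -1 0 0 0 0 0 0; -1 0 0 0 0 0 0; -1 0 0 0 0 0 0; -1 0 0 0 0 0 0; -1 0 0 0 0 0 0; -1 0 0 0 0 0 0; -1 0 0 0 0 0 0"

```text
time: 8.35
tool_pos: [686.4, -196.8, 231.3]
ee_rot: [0.427, 0.904, 0.0, -0.0]
force: [-0.2, 0.0, -1.4]
width: 0.529
finger_force: 61.2
```

Request:
step_arm --series "-1 0 0 0 0 0 0; -1 0 0 0 0 0 0; -1 0 0 0 0 0 0; -1 0 0 0 0 0 0; -1 0 0 0 0 0 0; -1 0 0 0 0 0 0; -1 0 0 0 0 0 0; -1 0 0 0 0 0 0"

```text
time: 9.15
tool_pos: [686.5, -196.8, 231.4]
ee_rot: [0.427, 0.904, 0.0, -0.0]
force: [0.7, 0.5, -2.5]
width: 0.537
finger_force: 61.2
```

```bash
python3 - <<'E'
from h import *
np.set_printoptions(precision=1,suppress=True)
led,r=tri(T(711,314),S2(300,127)); print("led",led,r)
s=bot.get_state(); R=Ro.from_quat(s["ee_rot"]); p=s["tool_pos"]
g=down(65); off=g.inv().apply(led-[487.6,-319.4,125.2]); print("in tool",off)
im=bot.read_camera("side")
q=proj("side",p+R.apply(off))[0]; print("pred",q,p)
x,y=q.astype(int); w=im[y-20:y+20,x-20:x+20].min(2).astype(int); print(im.shape)
for i in np.argsort(w.ravel())[::-1][:8]: print(i%40+x-20,i//40+y-20,w.ravel()[i])
cv2.imwrite("pics/side3.png",im[:,:,::-1])
yw=np.degrees(np.arctan2(*R.as_matrix()[:2,1][::-1]))+90
u=np.array([np.cos(np.radians(yw)),np.sin(np.radians(yw)),0])
w=p+[-1.3,-.7,.8]+u*28-[0,0,24]; x=u*np.cos(.698)-np.array([0,0,np.sin(.698)]); y=np.cross([0,0,1],u); z=np.cross(x,y)
d=np.array([580,-68.3,93])-w; print(yw,d@x,d@y,d@z)
E
```

```text
led [ 485.5 -324.2  152.3] [ 0.1 -0.3 -0.2  0. ]
in tool [ -0.1  -5.2 -27.1]
pred [435.3 190.2] [ 686.5 -196.8  231.4]
(400, 640, 3)
416 194 143
416 209 142
415 209 141
416 195 140
415 195 139
415 197 139
415 207 138
415 208 138
129.4340798017214 180.19687957333005 -0.8544139465113576 0.8406542851360214
```

Aim is within about 1 mm at 180 mm, and it was held for over 1.6 s. Next I'll return the scanner.

```bash
python3 - <<'E'
from h import *
a=plan([487.6,-319.4,246],down(65),16,-1)
E
```

```text
-1.0 2.0 -14.5 -0.9 0.0 -0.0 -1.6; -1.0 2.4 -14.4 -0.9 0.0 -0.0 -1.6; -1.0 2.8 -14.3 -0.9 0.0 -0.0 -1.6; -1.0 3.2 -14.2 -0.9 0.0 -0.0 -1.6; -1.0 3.6 -14.2 -0.9 0.0 -0.0 -1.6; -1.0 4.0 -14.0 -0.9 0.0 -0.0 -1.6; -1.0 4.4 -13.9 -0.9 0.0 -0.0 -1.6; -1.0 4.7 -13.8 -0.9 0.0 -0.0 -1.6; -1.0 5.1 -13.7 -0.9 0.0 -0.0 -1.6; -1.0 5.5 -13.5 -0.9 0.0 -0.0 -1.6; -1.0 5.9 -13.4 -0.9 0.0 -0.0 -1.6; -1.0 6.3 -13.2 -0.9 0.0 -0.0 -1.6; -1.0 6.6 -13.0 -0.9 0.0 -0.0 -1.6; -1.0 7.0 -12.8 -0.9 0.0 -0.0 -1.6; -1.0 7.3 -12.6 -0.9 0.0 -0.0 -1.6; -1.0 7.7 -12.4 -0.9 0.0 -0.0 -1.6
```

Request:
step_arm --series "-1 2 -14.5 -0.9 0 0 -1.6; -1 2.4 -14.4 -0.9 0 0 -1.6; -1 2.8 -14.3 -0.9 0 0 -1.6; -1 3.2 -14.2 -0.9 0 0 -1.6; -1 3.6 -14.2 -0.9 0 0 -1.6; -1 4 -14 -0.9 0 0 -1.6; -1 4.4 -13.9 -0.9 0 0 -1.6; -1 4.7 -13.8 -0.9 0 0 -1.6"

```text
time: 10.0
tool_pos: [586.5, -258.4, 238.7]
ee_rot: [0.323, 0.946, -0.0, 0.0]
force: [-0.6, 0.5, -2.0]
width: 0.532
finger_force: 61.2
```

Request:
step_arm --series "-1 5.1 -13.7 -0.9 0 0 -1.6; -1 5.5 -13.5 -0.9 0 0 -1.6; -1 5.9 -13.4 -0.9 0 0 -1.6; -1 6.3 -13.2 -0.9 0 0 -1.6; -1 6.6 -13 -0.9 0 0 -1.6; -1 7 -12.8 -0.9 0 0 -1.6; -1 7.3 -12.6 -0.9 0 0 -1.6; -1 7.7 -12.4 -0.9 0 0 -1.6"

```text
time: 10.8
tool_pos: [487.2, -319.8, 246.0]
ee_rot: [0.216, 0.976, -0.0, 0.0]
force: [0.0, 0.7, -1.6]
width: 0.533
finger_force: 61.2
```

```bash
python3 - <<'E'
from h import *
plan([487.6,-319.4,131],down(65),8,-1)
print(bot.get_state()["tool_pos"])
E
```

```text
-1.0 -0.0 0.1 14.4 -0.0 0.0 0.0; -1.0 -0.0 0.1 14.4 -0.0 0.0 0.0; -1.0 -0.0 0.1 14.4 -0.0 0.0 0.0; -1.0 -0.0 0.1 14.4 -0.0 0.0 0.0; -1.0 -0.0 0.1 14.4 -0.0 0.0 0.0; -1.0 -0.0 0.1 14.4 -0.0 0.0 0.0; -1.0 -0.0 0.1 14.4 -0.0 0.0 0.0; -1.0 -0.0 0.1 14.4 -0.0 0.0 0.0
[ 487.20930554 -319.76428752  246.04612763]
```

Request:
step_arm --series "-1 0 0 14.4 0 0 0; -1 0 0 14.4 0 0 0; -1 0 0 14.4 0 0 0; -1 0 0 14.4 0 0 0; -1 0 0 14.4 0 0 0; -1 0 0 14.4 0 0 0; -1 0 0 14.4 0 0 0; -1 0 0 14.4 0 0 0"

```text
time: 11.6
tool_pos: [488.0, -319.6, 130.2]
ee_rot: [0.216, 0.976, -0.0, 0.0]
force: [-0.4, 0.4, -2.6]
width: 0.53
finger_force: 61.3
```

Request:
step_arm --series "-1 0 0 1 0 0 0; -1 0 0 1 0 0 0; -1 0 0 1 0 0 0; -1 0 0 1 0 0 0; -1 0 0 1 0 0 0; -1 0 0 0 0 0 0; -1 0 0 0 0 0 0; -1 0 0 0 0 0 0"

```text
time: 12.4
tool_pos: [487.6, -319.3, 125.6]
ee_rot: [0.216, 0.976, 0.0, 0.0]
force: [0.2, -0.1, -2.1]
width: 0.531
finger_force: 61.3
```

Request:
step_arm --series "-1 0 0 0.4 0 0 0; -1 0 0 0.4 0 0 0; -1 0 0 0.4 0 0 0; -1 0 0 0 0 0 0; -1 0 0 0 0 0 0; -1 0 0 0 0 0 0; -1 0 0 0 0 0 0; -1 0 0 0 0 0 0"

```text
time: 13.2
tool_pos: [487.7, -319.4, 125.2]
ee_rot: [0.216, 0.976, -0.0, 0.0]
force: [-2.4, 1.4, 6.0]
width: 0.529
finger_force: 62.2
```

Foot contact reads 6 N, and the pose is the same as at the grasp. I'll release, then rise.

Request:
step_arm --series "0 0 0 0 0 0 0; 0.4 0 0 0 0 0 0; 1 0 0 0 0 0 0; 1 0 0 0 0 0 0; 1 0 0 0 0 0 0; 1 0 0 0 0 0 0; 1 0 0 0 0 0 0; 1 0 0 0 0 0 0"

```text
time: 14.0
tool_pos: [487.6, -319.2, 124.3]
ee_rot: [0.216, 0.976, 0.0, -0.0]
force: [-0.5, 0.1, 0.3]
width: 1.003
finger_force: 0.0
```

Request:
step_arm --series "1 0 0 -8 0 0 0; 1 0 0 -16 0 0 0; 1 0 0 -16 0 0 0; 1 0 0 -16 0 0 0; 1 0 0 -16 0 0 0; 1 0 0 -16 0 0 0; 1 0 0 -16 0 0 0; 1 0 0 -16 0 0 0"

```text
time: 14.8
tool_pos: [487.5, -319.2, 245.7]
ee_rot: [0.216, 0.976, -0.0, 0.0]
force: [-0.4, 0.6, -0.1]
width: 1.0
finger_force: 0.0
```

```bash
python3 - <<'E'
from h import *
np.set_printoptions(precision=1,suppress=True)
im=bot.read_camera("side"); a=cv2.imread("pics/side0.png")[:,:,::-1]
w=np.s_[290:362,335:415]; d=np.abs(im[w].astype(int)-a[w]).max(2); print("diff>25 px in scanner/pad area:",(d>25).sum(), "of",d.size)
cv2.imwrite("pics/side4.png",im[:,:,::-1])
ex=np.array([.983,-.184,0]); h=np.array([508.4,37.5,127])
st=bot.get_state(); print(st["tool_pos"],st["joint_pos"])
b=plan([*h[:2]-[0,0],235],down(-10.6),24,1)
E
```

```text
diff>25 px in scanner/pad area: 450 of 5760
[ 489.  -320.   248.2] [ 0.6  0.6 -0.3  1.7  0.2  0.8  1.4]
1.0 5.6 13.8 0.5 0.0 0.0 3.2; 1.0 6.3 13.5 0.5 0.0 0.0 3.2; 1.0 7.0 13.2 0.5 0.0 0.0 3.2; 1.0 7.8 12.7 0.5 0.0 0.0 3.2; 1.0 8.4 12.3 0.5 0.0 0.0 3.2; 1.0 9.1 11.8 0.5 0.0 0.0 3.2; 1.0 9.7 11.3 0.5 0.0 0.0 3.2; 1.0 10.4 10.7 0.5 0.0 0.0 3.2; 1.0 10.9 10.2 0.5 0.0 0.0 3.2; 1.0 11.5 9.5 0.5 0.0 0.0 3.2; 1.0 12.0 8.9 0.5 0.0 0.0 3.2; 1.0 12.4 8.2 0.5 0.0 0.0 3.2; 1.0 12.9 7.5 0.5 0.0 0.0 3.2; 1.0 13.3 6.8 0.5 0.0 0.0 3.2; 1.0 13.6 6.1 0.5 0.0 0.0 3.2; 1.0 13.9 5.3 0.5 0.0 0.0 3.2; 1.0 14.2 4.5 0.5 0.0 0.0 3.2; 1.0 14.4 3.8 0.5 0.0 0.0 3.2; 1.0 14.6 3.0 0.5 0.0 0.0 3.2; 1.0 14.8 2.1 0.5 0.0 0.0 3.2; 1.0 14.9 1.3 0.5 0.0 0.0 3.2; 1.0 14.9 0.5 0.5 0.0 0.0 3.2; 1.0 14.9 -0.3 0.5 0.0 0.0 3.2; 1.0 14.9 -1.1 0.5 0.0 0.0 3.2
```

Request:
step_arm --series "1 5.6 13.8 0.5 0 0 3.2; 1 6.3 13.5 0.5 0 0 3.2; 1 7 13.2 0.5 0 0 3.2; 1 7.8 12.7 0.5 0 0 3.2; 1 8.4 12.3 0.5 0 0 3.2; 1 9.1 11.8 0.5 0 0 3.2; 1 9.7 11.3 0.5 0 0 3.2; 1 10.4 10.7 0.5 0 0 3.2"

```text
time: 15.65
tool_pos: [494.3, -199.5, 240.4]
ee_rot: [0.428, 0.904, 0.0, 0.0]
force: [-0.2, -0.5, 0.4]
width: 1.001
finger_force: 0.0
```

Request:
step_arm --series "1 10.9 10.2 0.5 0 0 3.2; 1 11.5 9.5 0.5 0 0 3.2; 1 12 8.9 0.5 0 0 3.2; 1 12.4 8.2 0.5 0 0 3.2; 1 12.9 7.5 0.5 0 0 3.2; 1 13.3 6.8 0.5 0 0 3.2; 1 13.6 6.1 0.5 0 0 3.2; 1 13.9 5.3 0.5 0 0 3.2"

```text
time: 16.45
tool_pos: [501.9, -80.4, 236.4]
ee_rot: [0.618, 0.786, 0.0, 0.0]
force: [0.8, 0.5, 0.1]
width: 1.0
finger_force: 0.0
```

Request:
step_arm --series "1 14.2 4.5 0.5 0 0 3.2; 1 14.4 3.8 0.5 0 0 3.2; 1 14.6 3 0.5 0 0 3.2; 1 14.8 2.1 0.5 0 0 3.2; 1 14.9 1.3 0.5 0 0 3.2; 1 14.9 0.5 0.5 0 0 3.2; 1 14.9 -0.3 0.5 0 0 3.2; 1 14.9 -1.1 0.5 0 0 3.2"

```text
time: 17.25
tool_pos: [510.3, 38.6, 232.4]
ee_rot: [0.777, 0.63, 0.0, -0.0]
force: [-0.2, 0.8, 0.5]
width: 1.0
finger_force: 0.0
```

```bash
python3 - <<'E'
from h import *
np.set_printoptions(precision=2,suppress=True)
st=bot.get_state(); print(st["tool_pos"],st["joint_pos"],st["time"])
plan([508.4,37.5,129],down(-10.6),8,1)
im=bot.read_camera("side"); a=cv2.imread("pics/side0.png")[:,:,::-1]
w=np.s_[270:365,335:415]; d=np.abs(im[w].astype(int)-a[w]).max(2); print("diff>25:",(d>25).sum(),np.argwhere(d>25).mean(0) if (d>25).any() else "")
X=a[285:305,360:385].astype(np.uint8)
# scanner shift by template match
t=cv2.cvtColor(a[275:330,345:400].copy(),cv2.COLOR_RGB2GRAY); r=cv2.matchTemplate(cv2.cvtColor(im.copy(),cv2.COLOR_RGB2GRAY)[265:340,335:410],t,cv2.TM_CCOEFF_NORMED); print(cv2.minMaxLoc(r))
cv2.imwrite("pics/side5.png",im[:,:,::-1]); 
E
```

```text
[510.33  38.65 232.44] [-0.29  0.58  0.2   1.94 -0.19  0.65 -0.18] 17.25
1.0 -0.2 -0.2 12.9 0.0 -0.0 -0.2; 1.0 -0.2 -0.2 12.9 0.0 -0.0 -0.2; 1.0 -0.2 -0.2 12.9 0.0 -0.0 -0.2; 1.0 -0.2 -0.2 12.9 0.0 -0.0 -0.2; 1.0 -0.2 -0.2 12.9 0.0 -0.0 -0.2; 1.0 -0.2 -0.2 12.9 0.0 -0.0 -0.2; 1.0 -0.2 -0.2 12.9 0.0 -0.0 -0.2; 1.0 -0.2 -0.2 12.9 0.0 -0.0 -0.2
diff>25: 98 [37.66 39.93]
(0.3309517502784729, 0.9821599721908569, (0, 0), (10, 10))
```

The scanner is back exactly where it stood: the template match is 0.98 with zero shift. Now I'll go down onto the handle and grip it.

Request:
step_arm --series "1 -0.2 -0.2 13 0 0 0; 1 -0.2 -0.2 13 0 0 0; 1 -0.2 -0.2 13 0 0 0; 1 -0.2 -0.2 13 0 0 0; 1 -0.2 -0.2 13 0 0 0; 1 -0.2 -0.2 13 0 0 0; 1 -0.2 -0.2 13 0 0 0; 1 -0.2 -0.2 13 0 0 0"

```text
time: 18.1
tool_pos: [508.6, 36.3, 128.0]
ee_rot: [0.776, 0.631, 0.0, 0.0]
force: [0.6, 0.2, 0.5]
width: 1.001
finger_force: 0.0
```

Request:
step_arm --series "0.3 0 0 0 0 0 0; -0.2 0 0 0 0 0 0; -0.5 0 0 0 0 0 0; -0.6 0 0 0 0 0 0; -0.7 0 0 0 0 0 0; -0.8 0 0 0 0 0 0; -1 0 0 0 0 0 0; -1 0 0 0 0 0 0"

```text
time: 18.9
tool_pos: [514.1, 35.6, 129.6]
ee_rot: [0.776, 0.631, 0.004, 0.004]
force: [6.9, -2.4, -2.8]
width: 0.118
finger_force: 58.3
```

Request:
step_arm --series "-1 0 0 0 0 0 0; -1 0 0 0 0 0 0; -1 0 0 0 0 0 0; -1 0 0 0 0 0 0; -1 0 0 0 0 0 0; -1 0 0 0 0 0 0; -1 0 0 0 0 0 0; -1 0 0 0 0 0 0"

```text
time: 19.7
tool_pos: [514.1, 35.6, 129.6]
ee_rot: [0.776, 0.631, 0.004, 0.004]
force: [7.5, -2.8, -1.9]
width: 0.118
finger_force: 58.3
```

The bar is gripped. The fingers centred on it at x = 514 instead of 508, so the hinge is at about (701,0). That puts the tab at a radius of 150.8 mm (it must be 150) and an angle of about 0.56 rad. I'll lift along the arc, turning the tool with the cover.

Request:
step_arm --series "-1 0 2.4 -7.6 2.3 0 0; -1 0 2.4 -7.6 2.3 0 0; -1 0 2.4 -7.6 2.3 0 0; -1 0 2.4 -7.6 2.3 0 0; -1 0 2.4 -7.6 2.3 0 0; -1 0 2.4 -7.6 2.3 0 0; -1 0 2.4 -7.6 2.3 0 0; -1 0 2.4 -7.6 2.3 0 0"

```text
time: 20.5
tool_pos: [535.4, 31.6, 185.3]
ee_rot: [0.765, 0.623, -0.101, -0.125]
force: [0.2, 1.1, -7.3]
width: 0.117
finger_force: 59.0
```

```bash
cat >> h.py <<'E'
def cover():
    s=bot.get_state(); p=s["tool_pos"]; R=Ro.from_quat(s["ee_rot"]).as_matrix(); ex=np.array([.983,-.184,0])
    hg=np.array([514.1,35.6,0])+ex*190+[0,0,88]; d=p-hg; c=R[:,2]*2.6  # bar centre 2.6 ahead
    b=d+c; a=np.arctan2(b[2],-b@ex)-.2024
    print("t",s["time"],"tcp",p.round(1),"angle",round(a,3),"r",round(np.hypot(b[2],b@ex),1),"tilt",round(np.arctan2(-R[:,2]@ex,-R[2,2]),3),"F",s["force"].round(1),"w",round(s["width"],3),"ff",s["finger_force"],"dq",abs(s["dq"]).max().round(3),"q",s["joint_pos"].round(2)); return a
E
python3 -c "
from h import *
cover()"
```

```text
t 20.5 tcp [535.4  31.6 185.3] angle 0.309 r 193.9 tilt 0.323 F [ 0.2  1.1 -7.3] w 0.117 ff 58.97112965583801 dq 0.784 q [-0.17  0.8   0.14  1.62 -0.21  1.05 -0.12]
```

Request:
step_arm --series "-1 0 1.8 -7.6 2.3 0 0; -1 0 1.8 -7.6 2.3 0 0; -1 0 1.8 -7.6 2.3 0 0; -1 0 1.8 -7.6 2.3 0 0; -1 0 0.9 -3.8 1.15 0 0; -1 0 0 0 0 0 0; -1 0 0 0 0 0 0; -1 0 0 0 0 0 0"

```text
time: 21.3
tool_pos: [555.0, 27.9, 213.6]
ee_rot: [0.751, 0.612, -0.156, -0.193]
force: [-0.2, 3.4, -8.0]
width: 0.117
finger_force: 59.1
```

```bash
python3 - <<'E'
from h import *
cover()
ims=[]
for n in("side","top"):
    im=bot.read_camera(n)[:,:,::-1]; cv2.imwrite(f"pics/{n}6.png",im)
    x0,y0=(300,100) if n=="side" else (245,110)
    ims.append(cv2.resize(im[y0:y0+100,x0:x0+66],(396,600),interpolation=cv2.INTER_CUBIC))
    ex=np.array([.983,-.184,0]);ey=np.array([.184,.983,0]);hg=np.array([514.1,35.6,0])+ex*190+[0,0,88]
    for a in(.5,.56,.6): print(n,a,(proj(n,hg+ey*164-ex*150*np.cos(a)+[0,0,150*np.sin(a)])[0]-[x0,y0])*6)
cv2.imwrite("pics/ptr.png",np.hstack(ims))
E
```

```text
t 21.3 tcp [555.   27.9 213.6] angle 0.487 r 194.0 tilt 0.502 F [-0.2  3.4 -8. ] w 0.117 ff 59.11423981189728 dq 0.007 q [-0.12  0.88  0.13  1.38 -0.21  1.39 -0.13]
side 0.5 [172.05763418 281.21452033]
side 0.56 [181.94787501 266.43246268]
side 0.6 [189.08892649 256.76302141]
top 0.5 [132.70036333 308.8460131 ]
top 0.56 [132.57161134 297.10057848]
top 0.6 [132.62537213 288.82436838]
```

View pics/ptr.png

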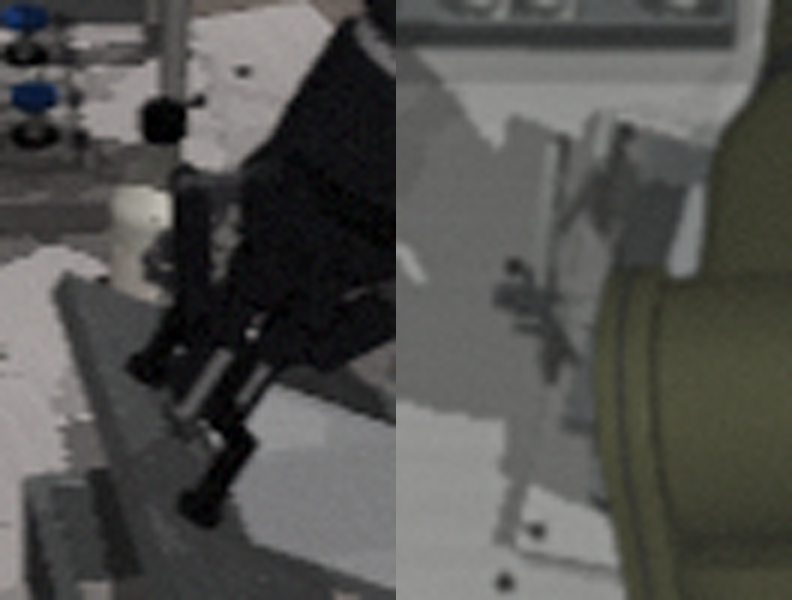

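At cover angle 0.487 the handle is held with radius 194.0 mm, the exact value. In the top panel the tab is at about (515–560, 300), and the 0.56 rad prediction falls at row 297. I'll refine the tab angle from pixel values in the first pictures.

```bash
python3 - <<'E'
import cv2
s=cv2.imread("pics/side0.png",0);t=cv2.imread("pics/top0.png",0)
print("side cols 318-345");
for r in range(132,156): print(r,*(f"{v:3d}" for v in s[r,318:346]))
print("top cols 256-282")
for r in range(148,172): print(r,*(f"{v:3d}" for v in t[r,256:283]))
E
```

```text
side cols 318-345
132 125 119 125 132 137 145 148 158 169 164 155 149 144 135 126 117 128 118 115 125 117 120 120 110  97  82  77  59
133 136 116 128 133 143 143 151 163 168 165 158 151 146 137 133 126 108 102 105 105  97 102 102  90  86  87  81  75
134 101 114 128 138 145 143 154 163 170 166 160 150 143 141 138 123 101  96  98  95  97  96  83  67  74  82  86  83
135  96 103 122 135 142 149 151 162 169 166 158 149 148 145 132 118  95  93  93  95  92  82  77  76  59  71  89  92
136  85  88 109 124 134 140 148 126 142 161 148 142 136 132 124 105  87  85  95  86  79  75  79  78  76  82  86  97
137  78  83  91 107 117 128 133 132 136 136 136 131 125 117 103  88  73  82 101  90  59  63  80  80  77  76  77  84
138  94  81  96 101 104 112 117 121 101  71  64  83 103 105  99  94  83  82  92  93  73  48  63  79  79  77  79  78
139 106  83  92 100 107 107 113 101  65  37  40  34  60  85  93  86  85  85  79  82  77  92  74  61  79  77  78  79
140 103  89  97  99 105 109 113  86  47  32  35  34  36  44  76  89  73  58  69  77  84  89  97  91  82  76  78  78
141 105  97 103  99 105 107  82  66  5
[... 3706 characters left out ...]
 100  97  92  89  82  78  77
166  92  93  95  94  94  93  96  94  94  94  91  92  78  66  70  70  75  84  93  98  96  95  95  91  84  74  75
167  95  96  94  96  93  95  95  96  96  98  95  95  86  76  74  74  74  77  84  93  94  91  91  91  84  75  76
168  96  94  96  93  96  96  97  95  94  95  93  94  87  76  71  71  61  59  80  92  95  96  96  93  80  72  73
169  94  93  93  95  95  96  95  93  93  96  95  93  86  77  75  70  53  61  88  98 100 100  98  90  80  76  75
170  96  94  96 100  98  94  94  96  95  97  95  94  87  77  77  67  53  71  93 100 102 101 100  86  78  76  73
171 111 102 108 122 114 103  98  94  94  95  97  95  91  76  73  63  56  78  98 101 100 101  99  86  76  74  76
```

The mark line shows up as bright pixels on the dark tab: side (326–332, 144–146) and top (265–268, 163).

```bash
python3 - <<'E'
from h import *
np.set_printoptions(precision=2,suppress=True)
ex=np.array([.983,-.184,0]);ey=np.array([.184,.983,0]);hg=np.array([514.1,35.6,0])+ex*190+[0,0,88]
for t,s in(((266.3,163),(329.2,145)),((267,163),(329.2,145)),((265.5,163),(328.5,144.7)),((266.3,162.5),(329.2,145.5)),((264.5,158.8),(329.5,143.5))):
    X,r=tri(np.array(t),np.array(s)); d=X-hg; print(X,r,"lat",d@ey,"rad",np.hypot(d[2],d@ex),"ang",np.arctan2(d[2],-d@ex))
cover()
E
```

```text
[599.54 186.63 165.5 ] [ 0.4  -1.31 -1.21  0.23] lat 164.180529085879 rad 154.6507007363992 ang 0.524893509831204
[598.8  184.26 167.07] [ 0.36 -1.2  -1.11  0.21] lat 161.71988816903342 rad 155.69216461588076 ang 0.5326755866722015
[599.04 189.4  165.12] [ 0.34 -1.13 -1.04  0.2 ] lat 166.81646855350758 rad 155.3273350788313 ang 0.5195444634954905
[600.72 187.22 163.42] [ 0.31 -1.01 -0.93  0.18] lat 164.9837018860315 rad 152.70545473027843 ang 0.516580951558124
[608.18 194.18 165.34] [-0.08  0.27  0.25 -0.05] lat 173.19420857930285 rad 148.46368180030794 ang 0.5479788091158012
t 21.4 tcp [555.2  27.8 213.9] angle 0.489 r 194.0 tilt 0.502 F [-2.1  4.7 -7.1] w 0.118 ff 59.11138415336609 dq 0.007 q [-0.12  0.88  0.13  1.38 -0.21  1.39 -0.13]
```

```bash
python3 - <<'E'
from h import *
ex=np.array([.983,-.184,0]);ey=np.array([.184,.983,0]);hg=np.array([514.1,35.6,0])+ex*190+[0,0,88]
f=lambda l,r,a:hg+ey*l-ex*r*np.cos(a)+[0,0,r*np.sin(a)]
for r in(150,153,156):
    q=least_squares(lambda x:proj("side",f(x[0],r,x[1]))[0]-[329.2,145],[165,.55]).x
    print(r,q,proj("top",f(q[0],r,q[1])))
    # whole tab extents along arc in both views at that lateral
    for a in(-.07,0,.07): print("   ",proj("side",f(q[0],r,q[1]+a)).round(1),proj("top",f(q[0],r,q[1]+a)).round(1))
E
```

```text
150 [167.61713036   0.52949596] [[265.99792404 160.32440506]]
    [[327.4 147.9]] [[266.1 162.5]]
    [[329.2 145. ]] [[266.  160.3]]
    [[331.2 142.2]] [[266.  157.9]]
153 [161.89369614   0.54508994] [[267.50764635 160.78273666]]
    [[327.3 148. ]] [[267.5 163.1]]
    [[329.2 145. ]] [[267.5 160.8]]
    [[331.3 142.1]] [[267.5 158.3]]
156 [156.23732405   0.55990841] [[269.00785083 161.23817877]]
    [[327.2 148. ]] [[269.  163.6]]
    [[329.2 145. ]] [[269.  161.2]]
    [[331.4 142.1]] [[269.  158.7]]
```

Everything fits a tab angle of 0.53–0.55 rad. The cover is at 0.489, so I'll raise it by 0.05 and settle.

Request:
step_arm --series "-1 0 0.5 -2.4 0.7 0 0; -1 0 0.5 -2.4 0.7 0 0; -1 0 0.6 -2.4 0.7 0 0; -1 0 0.6 -2.4 0.7 0 0; -1 0 0 0 0 0 0; -1 0 0 0 0 0 0; -1 0 0 0 0 0 0; -1 0 0 0 0 0 0"

```text
time: 22.2
tool_pos: [561.9, 26.6, 221.5]
ee_rot: [0.746, 0.607, -0.171, -0.212]
force: [-1.7, 5.8, -5.8]
width: 0.109
finger_force: 59.3
```

Request:
step_arm --series "-1 0 0 0 0 0 0; -1 0 0 0 0 0 0; -1 0 0 0 0 0 0; -1 0 0 0 0 0 0; -1 0 0 0 0 0 0; -1 0 0 0 0 0 0; -1 0 0 0 0 0 0; -1 0 0 0 0 0 0"

```text
time: 23.0
tool_pos: [561.9, 26.6, 221.5]
ee_rot: [0.746, 0.607, -0.171, -0.212]
force: [-2.4, 4.3, -6.4]
width: 0.117
finger_force: 59.3
```

```bash
python3 - <<'E'
from h import *
cover()
im=cv2.cvtColor(bot.read_camera("top").copy(),cv2.COLOR_RGB2GRAY); a=cv2.imread("pics/top0.png",0); b=cv2.imread("pics/top6.png",0)
for r in range(152,172): print(r,*(f"{v:3d}" for v in im[r,258:286]),"|",*(f"{v:3d}" for v in b[r,266:284]))
sd=cv2.cvtColor(bot.read_camera("side").copy(),cv2.COLOR_RGB2GRAY); s0=cv2.imread("pics/side0.png",0)
print(cv2.minMaxLoc(cv2.matchTemplate(sd[265:340,335:410],s0[275:330,345:400],cv2.TM_CCOEFF_NORMED)))
E
```

```text
t 23.0 tcp [561.9  26.6 221.5] angle 0.541 r 194.0 tilt 0.552 F [-2.4  4.3 -6.4] w 0.117 ff 59.31485116481781 dq 0.001 q [-0.11  0.91  0.13  1.3  -0.21  1.48 -0.13]
152 101 101 102 103 102  97  92  95 103 101 105 102  89  85  95  99 100  99 103 102 104 100  79  57  53  52  54  48 | 101 102 106 102  87  86  97 100  96  98 103 103 104 102  86  63  51  57
153 101 100 100  99  97  78  59  65  89 100 106 103  87  84  97  98  94 100 105 104 104 100  76  55  51  51  55  51 |  86 101 105 102  87  83  95 100  92 100 102 102 103 102  88  62  49  60
154  99 100 102 101  95  64  39  41  70  87 100  99  82  79  96  97  95 100 104 104 103  98  75  56  55  58  55  48 |  69  84 101 100  79  79  95  96  93  99 102 104 103 101  78  52  45  53
155 102 102 102 103 100  81  59  57  57  65  95  98  77  72  94  98  95 104 105 107 103  92  66  57  58  61  57  51 |  58  68  95  96  73  72  93  96  93 100 105 105 105  97  71  51  46  46
156 104 101 102 103 100  94  84  83  66  63  95  96  71  67  91 100  97 105 106 105 104  82  66  58  58  62  59  51 |  66  62  93  96  70  70  95 101 101 104 106 105 106  89  
[... 2223 characters left out ...]
101 103  89  71  55  54  49  50  67  89  92  81  68  72  70  65  59  71
169 103 104 101 102 103 102 105 103 102 100  88  67  57  54  53  58  63  81  83  80  80  78  66  72  76  76  62  62 | 104 100  86  67  58  52  52  60  59  73  82  78  73  71  73  67  61  70
170 102 104 103 105 102 101 104 102 104 104  89  70  59  52  65  76  69  81  83  83  81  76  70  75  76  76  64  65 | 104 100  88  71  53  51  66  75  67  68  76  75  72  72  75  65  61  74
171 104 104 104 103  98 104 102 101 104 106  96  76  56  55  81  93  84  79  82  80  80  83  71  72  78  72  63  63 | 103 102  96  73  58  57  80  94  85  77  81  73  75  74  76  68  59  71
(0.3418363034725189, 0.9744897484779358, (0, 0), (10, 10))
```

```bash
python3 - <<'E'
from h import *
ex=np.array([.983,-.184,0]);ey=np.array([.184,.983,0]);hg=np.array([514.1,35.6,0])+ex*190+[0,0,88]
f=lambda l,r,a:hg+ey*l-ex*r*np.cos(a)+[0,0,r*np.sin(a)]
for a in(0,.489,.541):
    print(a,[(l,proj("top",f(l,150,a))[0].round(1),proj("side",f(l,150,a))[0].round(1)) for l in(125,145,160)])
t0=cv2.imread("pics/top0.png",0); b=cv2.imread("pics/top6.png",0)
im=cv2.cvtColor(bot.read_camera("top").copy(),cv2.COLOR_RGB2GRAY); cv2.imwrite("pics/top7.png",im)
sd=bot.read_camera("side"); cv2.imwrite("pics/side7.png",sd[:,:,::-1])
d=im.astype(int)-b
print("diff new-b cols 262-284")
for r in range(150,172): print(r,*(f"{v:4d}" for v in d[r,262:285]))
print("top0 cols 264-288")
for r in range(164,186): print(r,*(f"{v:3d}" for v in t0[r,264:288]))
s0=cv2.imread("pics/side0.png",0)
q=proj("side",f(145,150,0))[0].astype(int); print("side0 about",q)
for r in range(q[1]-9,q[1]+9): print(r,*(f"{v:3d}" for v in s0[r,q[0]-13:q[0]+14]))
E
```

```text
0 [(125, array([280.2, 174.1]), array([324.4, 175.7])), (145, array([274.3, 173. ]), array([323.1, 171.8])), (160, array([270. , 172.2]), array([322. , 168.9]))]
0.489 [(125, array([279., 164.]), array([331.3, 154.6])), (145, array([272.9, 162.9]), array([329.8, 150.8])), (160, array([268.3, 162. ]), array([328.7, 148.1]))]
0.541 [(125, array([279. , 162.4]), array([332.7, 152.4])), (145, array([272.9, 161.2]), array([331.2, 148.6])), (160, array([268.3, 160.4]), array([330.1, 145.9]))]
diff new-b cols 262-284
150    2    2   -1    3   -1    0   -1   -1    0   -3    0    4   -2    2   -2    2    0    2   -2   -3    2    4    0
151    0   -1    0    2    1   -2    4    2    2    2    1    2    2    1   -2   -2    2    1   -1   -2    4   -5   -6
152   -1    3    0   -1    1    2   -3    1    1   -3    2    1    0    2    1   -1   -1   -3   -7   -7    3   -4   -9
153   -4    0    3    1    4   -2    1    1    0    2    2   -2    2   -1    2    2    1   -3  -11   -5    3   -8   -5
154   -1   -1    3   -4   -3    2   -2    1    0    3    0    0    3    1    3    0    2   -1   -3    5   10
[... 5589 characters left out ...]
  59  62  60  66  62  64  64
174 143 133 122 115 107 107 103  87  65  57  67  58  60  62  60  62  61  63  63  57  62  61  60  55  61  61  61
175  74  72  71  75  73  63  53  54  48  55  60  60  60  70  63  60  64  61  61  58  60  61  61  59  58  64  58
176  68  70  67  67  56  44  50  54  55  55  54  68  73  71  71  71  74  72  70  61  62  61  62  60  62  61  62
177  67  66  59  34   7   5  29  53  65  60  61  69  71  74  72  70  74  74  76  71  73  72  74  74  75  73  71
178  69  70  47  23   8   6   9  46  65  53  59  65  65  67  73  72  72  73  71  74  73  71  70  66  62  62  59
179  67  69  52  23   0   9   5  45  71  66  62  60  60  63  60  60  54  55  66  66  78  90  89 103 108 124 131
```

The pointer stripe in the top view is at about (273–277, 162), within 1 px of its predicted place. The tab body is centred at row 160, so both agree to about 0.02 rad, well inside the ±0.07 rad band. The cover is still and the grip is firm, so I'm handing in.

```bash
python3 -c "
from h import *
cover(); print(bot.hand_in())"
```

```text
t 23.2 tcp [561.9  26.6 221.5] angle 0.541 r 194.0 tilt 0.552 F [-2.8  6.3 -6.3] w 0.112 ff 59.3145614862442 dq 0.002 q [-0.11  0.91  0.13  1.3  -0.21  1.48 -0.13]
the job is handed in; nothing more can be done
None
```

I handed the job in at 23.2 s, with no verdict returned: the scanner was aimed at the label for over 1.6 s and stood back where it was on its pad, and the arm is holding the cover still at about 0.54 rad, against a tab angle I measured as 0.53–0.55 rad.

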